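# Take the wax scraper from behind on the crowded hook

## Robot

A 6-joint arm with a two-finger parallel gripper is mounted at the origin on the work surface. World frame = base frame: x ahead of the robot, y to its left, z up, the work surface at z = 0. Lengths are in m, angles in rad, forces in N, time in s.
With the tool pointing down it reaches from about 0.3 to 0.775 m from the base axis. Payload 14.6 kg.
Tool frame: the origin (TCP) lies midway between the tips of the shut fingers; the grasp point (between the pads) lies robot.pinch_z behind it (robot.pinch_z is the distance from the TCP to the grasp point, in m); z points along the fingers, y is the direction in which the jaws open and shut (so a half turn about z gives the same grasp; the last joint's range is limited). The gripper opens to 85 mm and grips with 20 to 120 N. Pads are 22 mm wide; open, the fingers measure 114 mm over their backs; the gripper's body (76 mm by 85 mm) begins 54 mm behind the grasp point. The pads swing forward as they close: fully open they stand 13 mm farther back than shut.
Start: joints at [1.239, 0.3, 1.521, -0, 1.321, -0.067], TCP at [0.144, 0.531, 0.231] pointing down, gripper open.
Joint ranges: [-3.03, 3.03], [-0.79, 2.21], [0.23, 2.52], [-1.04, 4.18], [0, 3.07], [-2.55, 2.55]. Speed limits (rad/s): [2.22, 2.22, 2.57, 3.14, 3.14, 3.14].

## Interface

Orientations are given as a unit quaternion [x, y, z, w].
In Python, from station import robot gives the robot as it stands.
- The arm moves only by the shell command python3 -m inch 'ROWS'. ROWS is JSON, a list of rows, each a list of 3 entries, a list of its own where there are three numbers: the shift along the world's x, y, z in mm, then the turn about the world's z in rad, then the closure, from 0 (fully open) to 1 (shut). In form: [[[x, y, z], roll, jaw], ...]. A call has 1 to 20 rows; each row shifts and turns the commanded pose from where the row before left it; what a row does not reach is not made up. A row lasts 1/8 s, in which the tool goes at most 62.5 mm and 10.7 degrees, less where a joint would pass 70% of its speed; a pose out of reach is approached as far as the arm can. A call with a gripper value outside its range is refused whole. The fingers move at their own pace and stop on an object; the grip force is fixed at half the most. Time passes only in rows, so rows that do not move let the fingers close. It gives the time, the measured TCP pose, the force and the opening at its end, in the units of the state.
- robot.get_state(): the state, without advancing time (a new reading comes with each control period).
- robot.snapshot(name): name is "scene" or "side" or "wrist"; returns a dict with "pixels" (480x640x3 uint8, red, green, blue), "fx", "fy", "cx", "cy" (pixels), "pose" (4x4, takes a point from camera to world coordinates); the wrist camera has in their place "T_tool_cam" (4x4, takes a point from camera to tool coordinates, whose origin is the TCP and whose axes are the flange's). Camera axes: x right, y up, looking along -z (the intrinsics and any distortion apply to the point x, -y, -z); pixel columns grow to the right and rows downward; lengths in m; the calibration is good to about 2 mm. A picture is of the moment at which its call begins: read the wrist's pose just before it. There is no depth.
- robot.sign_off(): hands the job in, once; it reports no verdict.
The state is a dict: "t": time; "joint_positions": joint angles; "joint_vel": joint speeds; "joint_efforts": joint torques, N m; "tcp_pos": TCP position; "eef_rot": TCP orientation; "wrist_force": force on the tool from outside, world axes, zero at the start; "moment": the same for the moment, N m; "grip_width": finger opening in m.
Only numpy, scipy, OpenCV 4.12 (cv2) and the standard library are available. Lean on these libraries where they do the work, as an engineer would, in place of code of your own. Each camera call takes 0.05 s, during which the arm holds its last target.

## Task

The orange wax scraper hangs at the very back of the crowded hook. First move the yellow ice scraper and the birch boot brush over to the spare hook so that both hang there by their holes, then take the wax scraper off, lower it without dropping it into the empty narrow slot of the wax rack, lower end fully down on the slot floor, and let go. Don't drop anything on the shelf, and leave the wax bars, lunch box, carabiner and cork where they are.

Things in the scene. Friction and masses are not known exactly. Their poses are not given: they have to be found in the camera images.
- rail: Grey hang rail, fixed: a level 25 mm square tube 430 mm long along its y, top 250 mm above the shelf (hook clips 252 mm), on two posts 202 mm either side of the middle, feet 130 mm (x) by 50 mm. Two hooks are clipped to it and point along its -x, towards the robot. Origin: on the shelf under the tube's middle.
- hook_full: Crowded hook, left or right one of the two, fixed: level steel prong, 8 mm rod, axis 240 mm above the shelf, 190 mm long to the centre of the 16 mm ball at its free end. Origin: on the rod's axis where it leaves the rail; the prong runs along its own -x; y sideways, z up. Three things hang on it by their holes at x = -45 (rear), -93 and -141 mm (front), each give or take 4 mm.
- hook_spare: Spare hook, empty: the same prong on the same rail, parallel to the crowded one, 155 to 190 mm beside it, same height, origin and axes. Fixed. Room for two things 48 mm apart.
- wax_scraper: Orange plastic wax scraper, a flat plate 150 mm long, 56 mm wide, 6 mm thick, about 70 g, rearmost (next to the rail) on the crowded hook, hanging flat across the prong. Origin: middle of the lower end; z up to the hole, y along the width, x through the thickness. Hole centre 128 mm above the lower end, 22 mm below the top. Sides straight from end to end.
- ice_scraper: Yellow ice scraper, 190 mm long, about 100 g, front or middle one on the crowded hook. Origin: middle of the lower end; z up to the hole, y along the width, x through the thickness. Blade at the lower end 84 mm wide, 5 mm thick; handle 30 mm wide, 14 thick; the eye at the top is a plate 44 mm wide, 48 high, 12 thick with straight vertical sides. Hole centre 168 mm above the lower end, 22 mm below the top.
- boot_brush: Birch boot brush, 190 mm long, about 140 g, middle or front one on the crowded hook. Origin: middle of the lower end; z up to the hole, y along the width, x through the thickness. Head at the lower end 54 mm wide, 92 high, dark bristles on its -x face (to 26 mm from the middle plane); handle 30 mm wide; eye at the top: a plate 44 mm wide, 48 high, 14 thick, straight vertical sides. Hole centre 168 mm above the lower end, 22 mm below the top.
- wax_scraper_eye (a point): Centre of the wax scraper's hole (28 mm wide); hanging, it lies 10 mm below the prong's axis. Axes as the body's.
- ice_scraper_eye (a point): Centre of the ice scraper's hole (28 mm wide); hanging, it lies 10 mm below the prong's axis. Axes as the body's.
- boot_brush_eye (a point): Centre of the boot brush's hole (28 mm wide); hanging, it lies 10 mm below the prong's axis. Axes as the body's.
- wax_rack: Plywood rack, fixed, 116 mm (x) by 88 mm (y), left or right of the hooks. Four slots along its y between 6 mm fins, tops rounded, 55 mm above the shelf: a narrow empty one at its -x side for the scraper, three wide ones with standing wax bars that reach 90 mm above the shelf. Low walls (33 mm above the shelf) close the slots' ends. Origin: centre of the underside; z up.
- scraper_slot (a point): Centre of the floor of the narrow empty slot (14 mm wide along x, 76 mm long along y, 45 mm deep below the fins' tops), 10 mm above the shelf. Axes as the rack's.
- lunch_box: Closed stainless lunch box 169 x 119 x 60 mm, lying on the shelf; to be left alone. Origin: centre of the underside.
- carabiner: Silver carabiner 115 x 55 mm, 15 mm high, lying flat in front of the hooks; to be left alone. Origin: its middle, at the shelf.
- cork: Cork block 100 x 55 x 30 mm on the shelf, to the left; to be left alone. Origin: centre of the underside.
- wax_red: Red plastic wax bar, 60 x 18 x 80 mm, standing in one of the rack's wide slots; to be left alone. Origin: centre of the underside.
- wax_blue: Blue plastic wax bar, 60 x 18 x 80 mm, standing in one of the rack's wide slots; to be left alone. Origin: centre of the underside.
- wax_green: Green plastic wax bar, 60 x 18 x 80 mm, standing in one of the rack's wide slots; to be left alone. Origin: centre of the underside.
Not all that is in view belongs to the job. There is more than one size of the boot_brush; the one meant has the size given above. There is more than one size of the wax_scraper; the one meant has the size given above.

How it is judged:
By the outcome, as a careful person would: the job done as asked, in the order asked, and still so for the second after the job is handed in, with the robot touching nothing.
It also fails if it takes over 67 s, if anything falls off the work surface, if the arm or the gripper's body presses on something with over 40 N, if the wrist force passes 120 N, or if a joint passes its speed limit or range.

## Working session

There is one attempt and no reset: what is moved stays moved. The work goes in short steps, Python scripts to look and compute and a shell command to move; the robot and the scene stay as the last step left them, time stands still between calls to the robot, and variables do not carry over. Pictures are saved under pics/ and viewed, and the job is handed in when it is done.

```bash
ls; mkdir -p pics
cat > h.py <<'E'
import numpy as np, cv2
from station import robot
def snap(n,f):
    s=robot.snapshot(n); cv2.imwrite('pics/'+f,cv2.cvtColor(s['pixels'],cv2.COLOR_RGB2BGR)); return s
E
python3 - <<'E'
from h import *
np.set_printoptions(precision=4,suppress=True)
st=robot.get_state(); print(st, robot.pinch_z)
for n in ['scene','side','wrist']:
    s=snap(n,n+'0.png'); print(n,s['fx'],s['fy'],s['cx'],s['cy'],s.get('pose',s.get('T_tool_cam')),[k for k in s])
E
```

```text
pics
{'t': 0.0, 'joint_positions': array([ 1.2394,  0.3005,  1.5216,  0.    ,  1.3207, -0.0666]), 'joint_vel': array([ 0.0009, -0.0009, -0.0007,  0.0018,  0.0008,  0.0003]), 'joint_efforts': array([ -0.0013, -54.3501, -36.1792,  -0.0002,   0.0041,   0.    ]), 'tcp_pos': array([0.1439, 0.5306, 0.2307]), 'eef_rot': array([ 0.132 ,  0.9912, -0.0006, -0.0001]), 'wrist_force': array([ 0.4371, -0.0134, -0.6637]), 'moment': array([0.0416, 0.0564, 0.0224]), 'grip_width': 0.08528973994867978} 0.0187
scene 462.3524153095127 462.3524153095127 319.53758473536357 238.48248098019477 [[-0.6916 -0.4904  0.5303  1.0563]
 [ 0.7223 -0.4675  0.5096  0.5187]
 [-0.002   0.7355  0.6776  0.7854]
 [ 0.      0.      0.      1.    ]] ['pixels', 'fx', 'fy', 'cx', 'cy', 'pose']
side 619.1452224899291 619.1452224899291 323.05617654757174 238.62522239840197 [[ 0.9817  0.1028 -0.1601  0.3572]
 [-0.1899  0.5808 -0.7916 -1.0978]
 [ 0.0116  0.8075  0.5897  1.0163]
 [ 0.      0.      0.      1.    ]] ['pixels', 'fx', 'fy', 'cx', 'cy', 'pose']
wrist 418.66986483717045 418.66986483717045 327.17345884410605 243.34658147257073 [[ 0.0014  0.9592  0.2826  0.0717]
 [ 1.     -0.0013 -0.0005 -0.    ]
 [-0.0001  0.2826 -0.9592 -0.1437]
 [ 0.      0.      0.      1.    ]] ['pixels', 'fx', 'fy', 'cx', 'cy', 'T_tool_cam']
```

View pics/scene0.png

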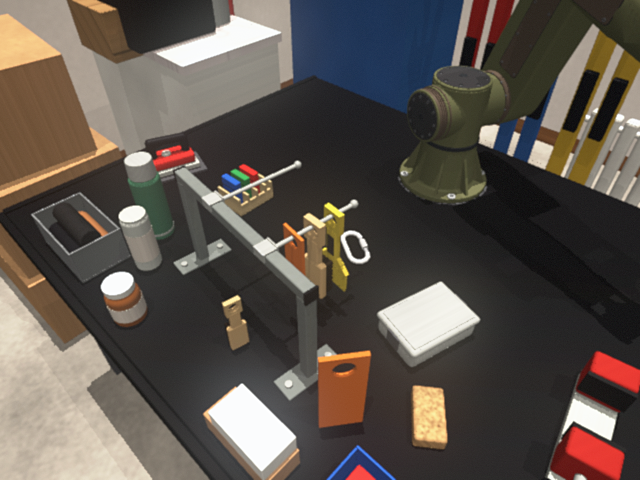

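View pics/side0.png

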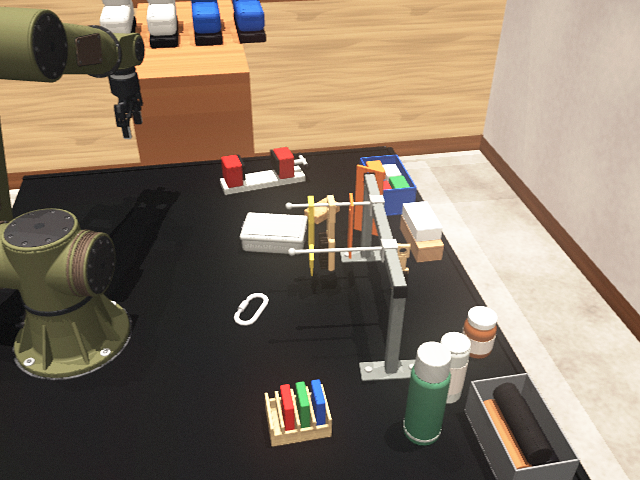

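View pics/wrist0.png

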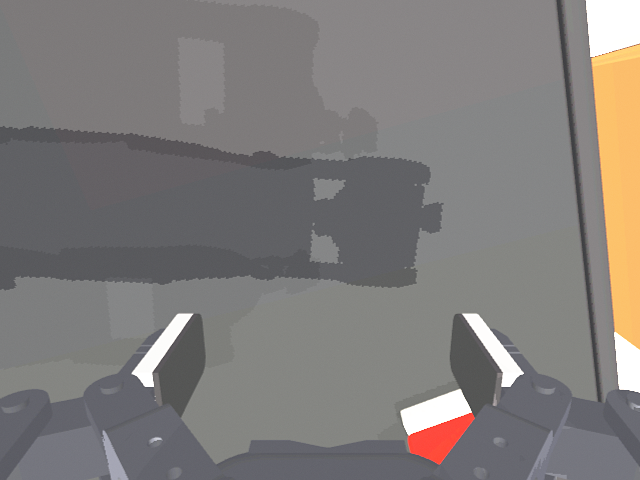

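The crowded hook is the far one in the side view (ball at about 290,205), and the yellow ice scraper hangs at its front. The spare hook's ball is at about (292,252). I'll enlarge these areas to measure them.

Run:
```python
import cv2
a=cv2.imread('pics/side0.png'); b=cv2.imread('pics/scene0.png')
cv2.imwrite('pics/c1.png',cv2.resize(a[180:300,270:420],None,fx=5,fy=5,interpolation=2))
cv2.imwrite('pics/c2.png',cv2.resize(a[370:455,250:345],None,fx=6,fy=6,interpolation=2))
cv2.imwrite('pics/c3.png',cv2.resize(b[150:300,200:375],None,fx=4.5,fy=4,interpolation=2))
```

```text
(no output)
```

View pics/c1.png

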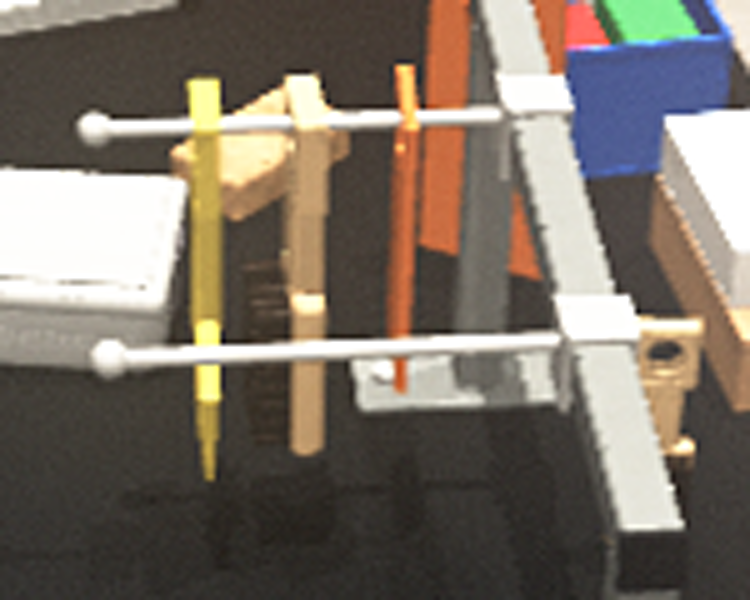

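View pics/c2.png

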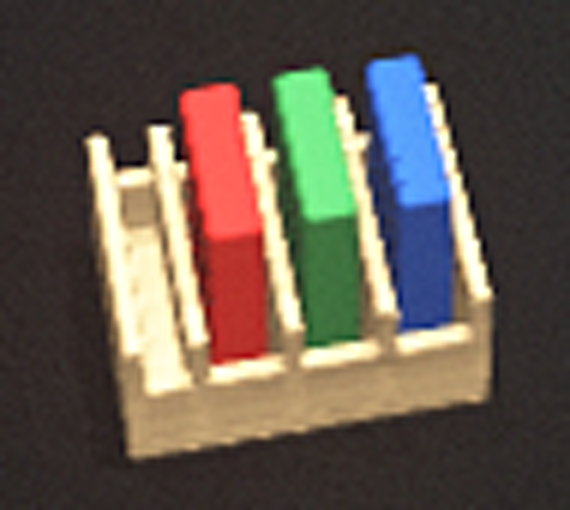

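View pics/c3.png

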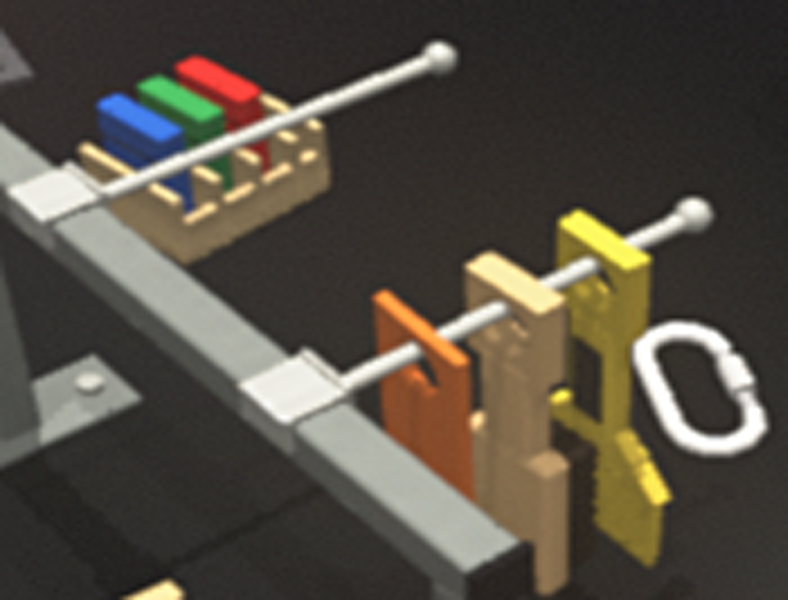

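```bash
cat >> h.py <<'E'
def ray(s,u,v):
    d=np.array([(u-s['cx'])/s['fx'],-(v-s['cy'])/s['fy'],-1.0]); T=s['pose']; return T[:3,3],T[:3,:3]@d
def plane(s,u,v,z):
    o,d=ray(s,u,v); return o+d*(z-o[2])/d[2]
def tri(s1,p1,s2,p2):
    o1,d1=ray(s1,*p1);o2,d2=ray(s2,*p2)
    t=np.linalg.lstsq(np.c_[d1,-d2],o2-o1,rcond=None)[0]
    a=o1+d1*t[0];b=o2+d2*t[1]; return (a+b)/2,np.linalg.norm(a-b)
E
python3 - <<'E'
from h import *
np.set_printoptions(precision=4,suppress=True)
A=robot.snapshot('side');B=robot.snapshot('scene')
for n,p,q in [('fball',(288.6,205.4),(354.2,203.5)),('fbase',(370,203),(276.7,245.75)),('sball',(291.6,251.4),(297.6,164.25)),('sbase',(382,248.4),(223.3,198.75))]:
    print(n,*tri(A,p,B,q),plane(A,*p,.24),plane(B,*q,.24))
c=lambda x,y:(250+x/6,370+y/6)
for n,p,z in [('botL',(132,458),0),('botR',(490,400),0),('fin1n',(128,352),.055),('fin1f',(97,138),.055),('fin2n',(196,345),.055),('fin2f',(159,128),.055),('fin5n',(480,296),.055),('fin5f',(433,88),.055),('floorN',(150,392),.033)]:
    print(n,plane(A,*c(*p),z))
# scene crop
d=lambda x,y:(200+x/4.5,150+y/4)
for n,p,z in [('botfar(+x+y)',(187,264),0),('bot(-x+y)',(328,192),0),('yel L',(568,215),.252),('yel R',(645,258),.252),('br L',(478,258),.252),('br R',(557,305),.252),('or L',(378,293),.252),('or R',(465,362),.252)]:
    print(n,plane(B,*d(*p),z))
e=lambda x,y:(270+x/5,180+y/5)
for n,p in [('yel',(203,80)),('br',(303,76)),('or',(404,66))]:print(n,plane(A,*e(*p),.252))
E
```

```text
fball [0.514  0.0875 0.2391] 0.002433832786756328 [0.5146 0.0847 0.24  ] [0.5134 0.0883 0.24  ]
fbase [0.6979 0.0666 0.2395] 0.00933394101429638 [0.7013 0.0623 0.24  ] [0.6934 0.068  0.24  ]
sball [ 0.4948 -0.086   0.2389] 0.002209072899977762 [ 0.4954 -0.0884  0.24  ] [ 0.4945 -0.0848  0.24  ]
sbase [ 0.6792 -0.1063  0.2384] 0.009241972078717471 [ 0.6824 -0.1112  0.24  ] [ 0.6757 -0.1033  0.24  ]
botL [ 0.4098 -0.3755  0.    ]
botR [ 0.526  -0.3749  0.    ]
fin1n [ 0.4105 -0.3766  0.055 ]
fin1f [ 0.4109 -0.2918  0.055 ]
fin2n [ 0.4315 -0.3778  0.055 ]
fin2f [ 0.4313 -0.2913  0.055 ]
fin5n [ 0.5215 -0.3757  0.055 ]
fin5f [ 0.5228 -0.291   0.055 ]
floorN [ 0.4166 -0.3761  0.033 ]
botfar(+x+y) [ 0.5207 -0.2823  0.    ]
bot(-x+y) [ 0.4113 -0.2802  0.    ]
yel L [0.5617 0.0607 0.252 ]
yel R [0.5631 0.1044 0.252 ]
br L [0.6093 0.0559 0.252 ]
br R [0.6109 0.101  0.252 ]
or L [0.6535 0.0446 0.252 ]
or R [0.6615 0.1011 0.252 ]
yel [0.568 0.097 0.252]
br [0.6142 0.0924 0.252 ]
or [0.6623 0.0929 0.252 ]
```

Targets:
- **Orange:** three candidates. The plate on the hook at side (351,225) is rearmost and about 56 mm wide. The big plate at scene (345,390) and the orange strip in the grey bin are decoys.
- **Brush:** the one on the hook at side (331,225) is full size. The little one at scene (235,325) is a decoy.

Hook heights and spacing check out (240 mm, 174 mm apart, yaw about -0.11 rad). Moving above the ice scraper now.

```bash
python3 -m inch '[[[0,0,50],0,0],[[10,-10,50],0.05,0],[[35,-37,0],0.05,0],[[35,-37,0],0.055,0],[[35,-37,0],0,0],[[35,-37,0],0,0],[[35,-37,0],0,0],[[35,-37,0],0,0],[[35,-37,0],0,0],[[35,-37,0],0,0],[[35,-37,0],0,0],[[35,-37,0],0,0],[[34,-38,0],0,0],[[25,-30,0],0,0],[[0,0,0],0,0]]'
python3 - <<'E'
from h import *
np.set_printoptions(precision=4,suppress=True)
st=robot.get_state();print(st['joint_positions'],st['tcp_pos'],st['eef_rot'],st['t']); snap('wrist','w1.png')
E
```

```text
t: 2.12
tcp_pos: [0.5639, 0.0809, 0.3304]
eef_rot: [0.056, 0.998, -0.0, -0.001]
wrist_force: [-0.6, 1.0, -0.3]
grip_width: 0.0853
[ 0.0783  0.2929  1.303  -0.0002  1.5469 -1.3799] [0.5639 0.0809 0.3304] [ 0.0563  0.9984 -0.0002 -0.0006] 2.125
```

View pics/w1.png

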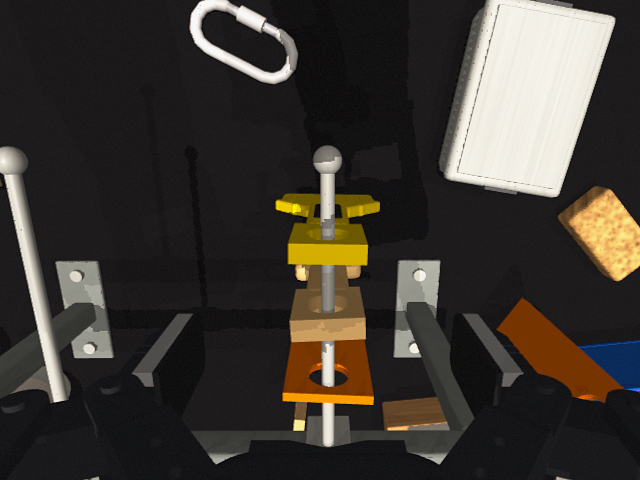

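The wrist view shows, from front to back, yellow at (328,245), birch (328,325) and orange (328,395). All lie centred on the prong at column 328. Next I compute positions.

```bash
cat >> h.py <<'E'
from scipy.spatial.transform import Rotation as R
def wpose():
    st=robot.get_state(); T=np.eye(4);T[:3,:3]=R.from_quat(st['eef_rot']).as_matrix();T[:3,3]=st['tcp_pos']
    return T
def wsnap(f):
    T=wpose(); s=snap('wrist',f); s['pose']=T@s['T_tool_cam']; return s
E
python3 - <<'E'
from h import *
np.set_printoptions(precision=4,suppress=True)
s=wsnap('w1b.png')
for n,p,z in [('fball',(327.5,160),.24),('rod',(328,430),.24),('yTopFrontL',(290,243),.252),('yTopFrontR',(367,243),.252),('yBackL',(289,263),.252),('yBackR',(367,263),.252),('brF',(328,319),.252),('brB L',(292,341),.252),('brB R',(366,339),.252),('orB L',(284,401),.252),('orB R',(373,404),.252),('sball',(11,160),.24),('srod',(60,395),.24)]: print(n,plane(s,*p,z))
E
```

```text
fball [0.5129 0.0879 0.24  ]
rod [0.6904 0.0687 0.24  ]
yTopFrontL [0.5545 0.0624 0.252 ]
yTopFrontR [0.5592 0.1048 0.252 ]
yBackL [0.5661 0.0603 0.252 ]
yBackR [0.5709 0.1038 0.252 ]
brF [0.6029 0.0783 0.252 ]
brB L [0.6148 0.0554 0.252 ]
brB R [0.6183 0.0993 0.252 ]
orB L [0.6557 0.0449 0.252 ]
orB R [0.664  0.0998 0.252 ]
sball [ 0.4937 -0.0855  0.24  ]
srod [ 0.6439 -0.1023  0.24  ]
```

```bash
python3 -m inch '[[[-1,2,-40],0,0],[[0,0,-40],0,0],[[0,0,-20],0,0],[[0,0,-14],0,0],[[0,0,0],0,0],[[0,0,0],0,1],[[0,0,0],0,1],[[0,0,0],0,1],[[0,0,0],0,1],[[0,0,0],0,1],[[0,0,0],0,1]]'
python3 - <<'E'
from h import *
wsnap('w2.png');a=snap('side','s2.png')['pixels']
cv2.imwrite('pics/s2c.png',cv2.resize(cv2.imread('pics/s2.png')[150:300,250:420],None,fx=4,fy=4))
E
```

```text
t: 3.6
tcp_pos: [0.5625, 0.0843, 0.2185]
eef_rot: [0.055, 0.998, -0.0, 0.001]
wrist_force: [0.5, -4.0, 5.0]
grip_width: 0.0428
```

View pics/s2c.png

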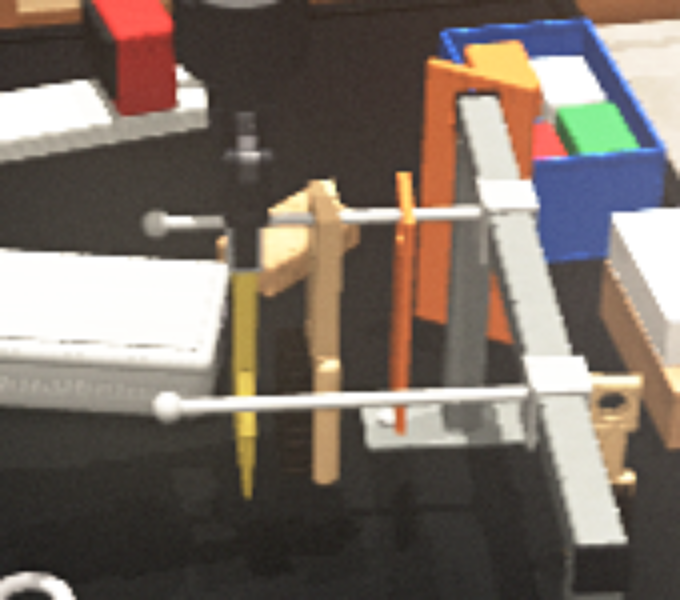

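View pics/w2.png

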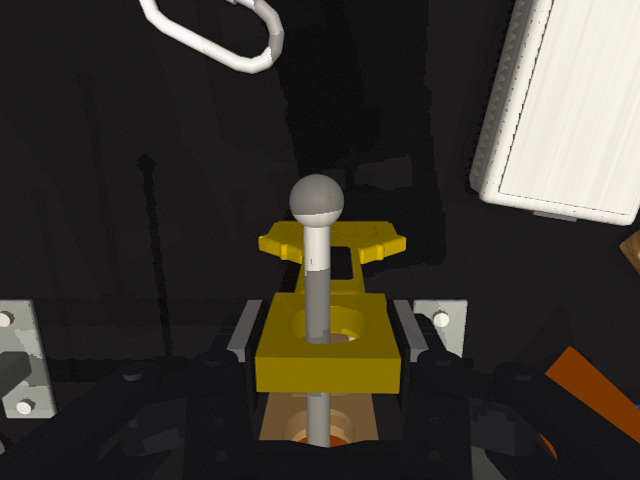

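Yellow is gripped (width 43 mm). The rod sits about 3 mm to the -y side of the hole's centre (column 317 against 328). I'll lift it, recentre and look.

```bash
python3 -m inch '[[[0,-1,4],0,1],[[0,-1,4],0,1],[[0,-1,2],0,1],[[0,0,0],0,1]]'
python3 - <<'E'
from h import *
wsnap('w3.png')
E
```

```text
t: 4.2
tcp_pos: [0.562, 0.0818, 0.2274]
eef_rot: [0.055, 0.998, 0.0, 0.0]
wrist_force: [-0.1, -1.0, -0.6]
grip_width: 0.043
```

View pics/w3.png

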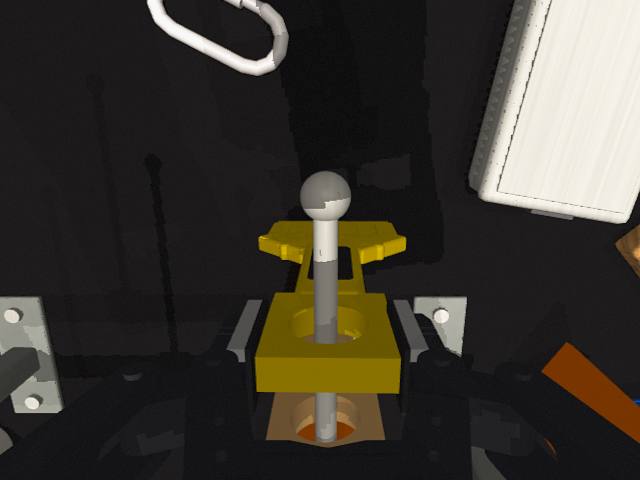

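Free and centred (rod column 325 against 328, force about 0). Sliding off along the prong.

```bash
python3 -m inch '[[[-18,2,0],0,1],[[-18,2,0],0,1],[[0,0,0],0,1]]'
python3 - <<'E'
from h import *
wsnap('w4.png')
E
```

```text
t: 4.62
tcp_pos: [0.5255, 0.086, 0.2275]
eef_rot: [0.055, 0.999, 0.0, 0.0]
wrist_force: [0.4, 1.0, -0.9]
grip_width: 0.0433
```

View pics/w4.png

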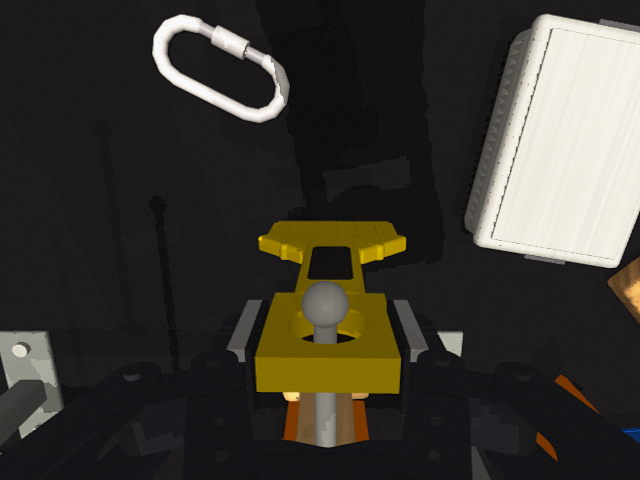

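```bash
python3 -m inch '[[[-18,2,0],0,1],[[-18,2,0],0,1],[[-14,1.5,0],0,1],[[-5,-43,0],0,1],[[-5,-43,0],0,1],[[-5,-43,0],0,1],[[-5,-43,0],0,1],[[0,0,0],0,1]]'
python3 - <<'E'
from h import *
s=wsnap('w5.png')
B=snap('scene','b5.png')
cv2.imwrite('pics/b5c.png',cv2.resize(cv2.imread('pics/b5.png')[120:300,200:400],None,fx=4,fy=3.3))
E
```

```text
t: 5.68
tcp_pos: [0.4558, -0.0828, 0.2273]
eef_rot: [0.057, 0.998, -0.0, 0.0]
wrist_force: [0.3, 0.7, -0.6]
grip_width: 0.0428
```

View pics/w5.png

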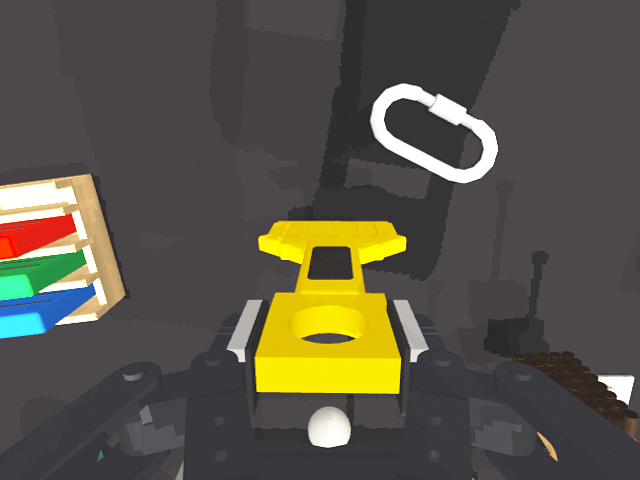

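View pics/b5c.png

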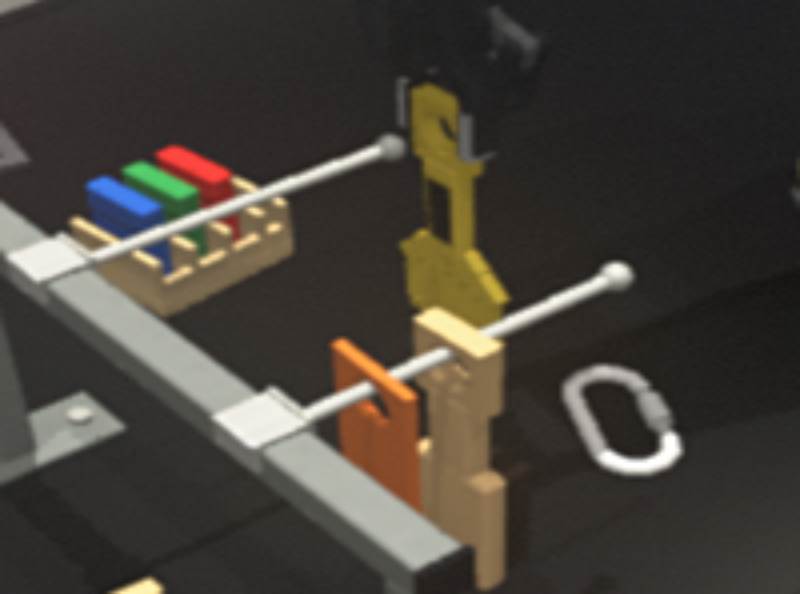

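The ball is at (329,427), centred on the eye. Inserting along the prong.

```bash
python3 -m inch '[[[20,-2.2,0],0,1],[[20,-2.2,0],0,1],[[20,-2.2,0],0,1],[[0,0,0],0,1]]'
python3 - <<'E'
from h import *
s=wsnap('w6.png')
E
```

```text
t: 6.28
tcp_pos: [0.5167, -0.0862, 0.2268]
eef_rot: [0.054, 0.999, 0.0, -0.0]
wrist_force: [-0.2, 0.6, -1.1]
grip_width: 0.0432
```

View pics/w6.png

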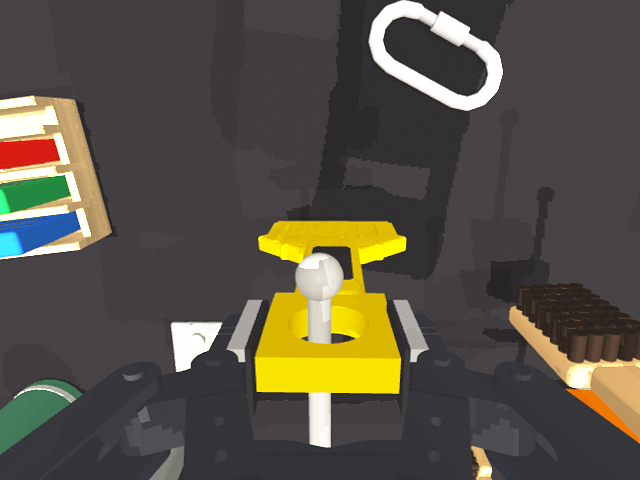

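Through: ball at (319,277), rod about 2.5 mm to -y. Correcting, going on, then lowering onto the rod.

```bash
python3 -m inch '[[[20,-4.2,0],0,1],[[20,-2.2,0],0,1],[[20,-2.2,0],0,1],[[20,-2.2,0],0,1],[[8,-1,0],0,1],[[0,0,-4],0,1],[[0,0,-4],0,1],[[0,0,0],0,1]]'
python3 - <<'E'
from h import *
s=wsnap('w7.png'); B=snap('side','a7.png')
cv2.imwrite('pics/a7c.png',cv2.resize(cv2.imread('pics/a7.png')[150:340,250:420],None,fx=3.5,fy=3))
E
```

```text
t: 7.32
tcp_pos: [0.6034, -0.099, 0.219]
eef_rot: [0.055, 0.998, 0.0, -0.0]
wrist_force: [0.6, -0.3, -0.8]
grip_width: 0.0431
```

View pics/w7.png

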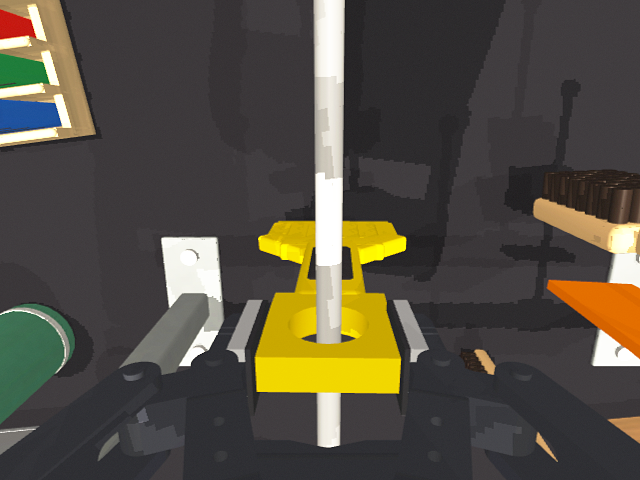

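View pics/a7c.png

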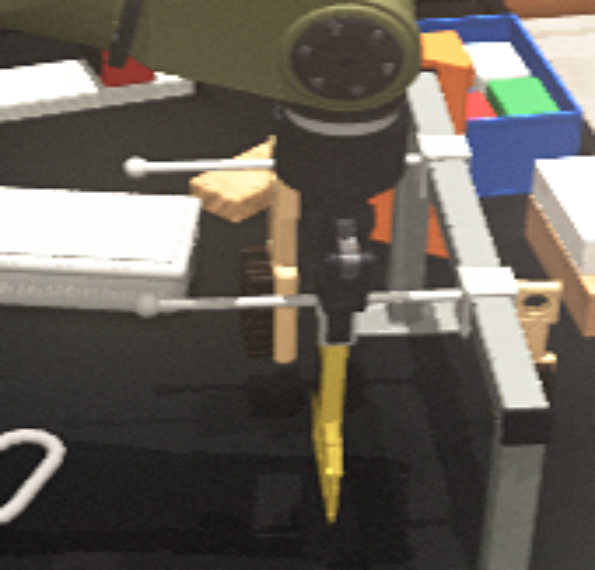

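Centred on the rod, but not resting yet (force about 0). I'll lower it the last bit.

```bash
python3 -m inch '[[[0,0,-1],0,1],[[0,0,-1],0,1],[[0,0,0],0,1]]'
```

```text
t: 7.8
tcp_pos: [0.604, -0.0991, 0.2182]
eef_rot: [0.055, 0.998, -0.0, 0.001]
wrist_force: [-2.8, -0.3, 4.9]
grip_width: 0.043
```

Contact (4.9 N up), so I open and rise.

```bash
python3 -m inch '[[[0,0,0],0,0.3],[[0,0,0],0,0],[[0,0,0],0,0],[[0,0,0],0,0],[[0,0,0],0,0],[[0,0,20],0,0],[[0,0,40],0,0],[[0,0,45],0,0],[[0,0,0],0,0]]'
python3 - <<'E'
from h import *
s=wsnap('w8.png'); B=snap('side','a8.png')
cv2.imwrite('pics/a8c.png',cv2.resize(cv2.imread('pics/a8.png')[150:340,250:420],None,fx=3.5,fy=3))
E
```

```text
t: 8.93
tcp_pos: [0.6046, -0.0992, 0.3261]
eef_rot: [0.055, 0.998, -0.001, 0.003]
wrist_force: [0.4, -0.3, -0.4]
grip_width: 0.0854
```

View pics/w8.png

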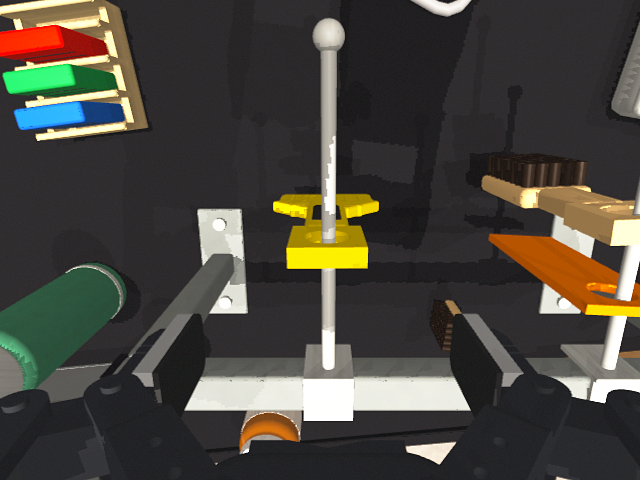

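View pics/a8c.png

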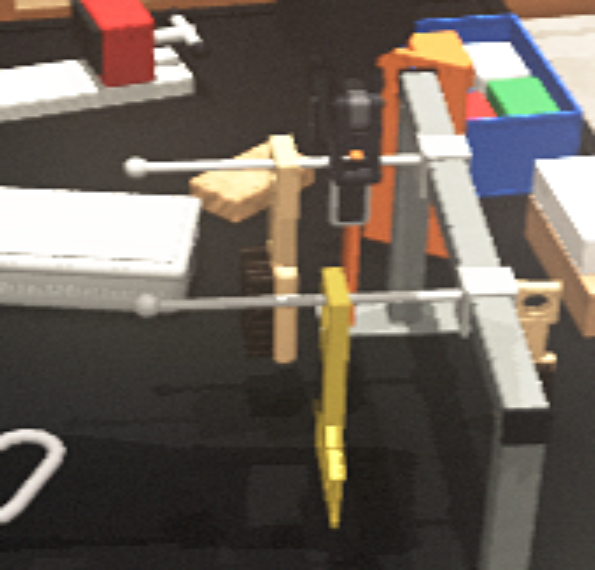

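The ice scraper hangs alone on the spare hook at w8 (327,245), 110 mm from the ball. Now the brush.

```bash
python3 -m inch '[[[1,44,0],0,0],[[1,44,0],0,0],[[1,44,0],0,0],[[2,44,0],0,0],[[0,0,0],0,0]]'
python3 - <<'E'
from h import *
s=wsnap('w9.png')
E
```

```text
t: 9.65
tcp_pos: [0.6085, 0.0795, 0.3206]
eef_rot: [0.053, 0.999, 0.0, -0.001]
wrist_force: [0.3, -0.2, 0.3]
grip_width: 0.0857
```

View pics/w9.png

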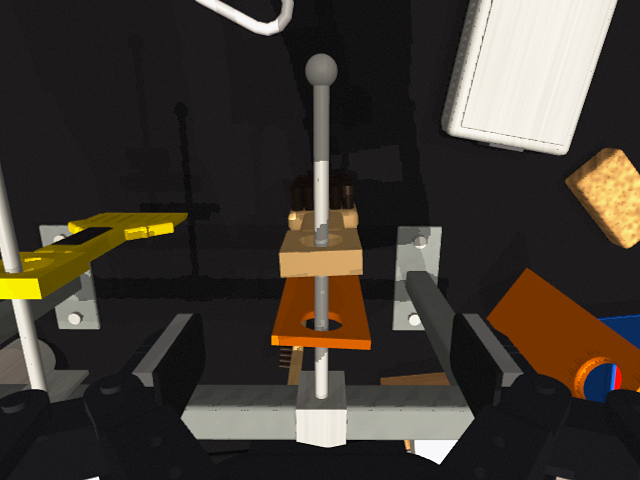

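Brush eye at (320,250), with the rod at column 321, so I shift about 3 mm to -y, descend and grip.

```bash
python3 -m inch '[[[0,-3,-40],0,0],[[0,0,-40],0,0],[[0,0,-24],0,0],[[0,0,0],0,0],[[0,0,0],0,1],[[0,0,0],0,1],[[0,0,0],0,1],[[0,0,0],0,1],[[0,0,0],0,1]]'
python3 - <<'E'
from h import *
s=wsnap('w10.png')
E
```

```text
t: 10.82
tcp_pos: [0.6094, 0.0738, 0.2195]
eef_rot: [0.055, 0.998, 0.0, 0.001]
wrist_force: [0.4, -0.8, 5.5]
grip_width: 0.0432
```

View pics/w10.png

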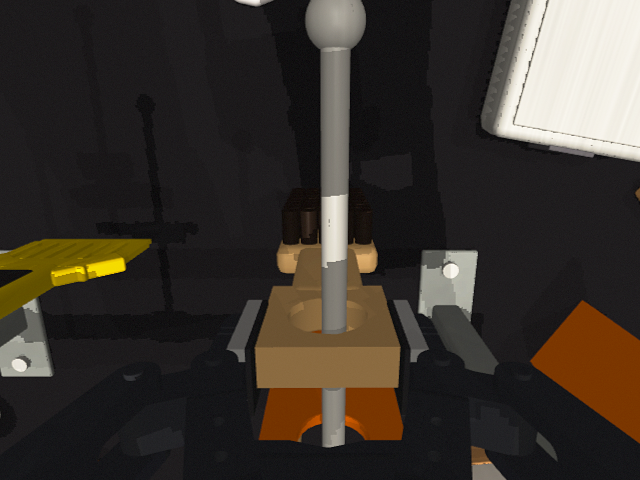

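Brush gripped. The rod is at column 335, so I shift +2 mm in y while lifting.

```bash
python3 -m inch '[[[0,1,4],0,1],[[0,1,4],0,1],[[0,0,2],0,1],[[0,0,0],0,1],[[-18,2,0],0,1],[[-18,2,0],0,1],[[-18,2,0],0,1],[[0,0,0],0,1]]'
python3 - <<'E'
from h import *
s=wsnap('w11.png')
E
```

```text
t: 11.88
tcp_pos: [0.5545, 0.082, 0.2285]
eef_rot: [0.055, 0.999, 0.0, 0.0]
wrist_force: [1.0, -0.2, -0.7]
grip_width: 0.0434
```

View pics/w11.png

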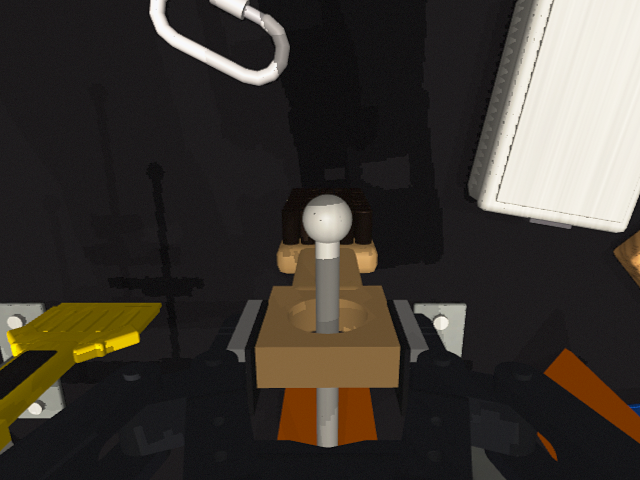

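Rod and ball are centred at column 327. Pulling on past the ball, then sideways to the spare hook.

```bash
python3 -m inch '[[[-20,2.2,0],0,1],[[-20,2.2,0],0,1],[[-20,2.2,0],0,1],[[-20,2.2,0],0,1],[[0,0,0],0,1],[[-5,-43.5,0],0,1],[[-5,-43.5,0],0,1],[[-5,-43.5,0],0,1],[[-5,-43.5,0],0,1],[[0,0,0],0,1]]'
python3 - <<'E'
from h import *
s=wsnap('w12.png')
E
```

```text
t: 13.18
tcp_pos: [0.4555, -0.0859, 0.2283]
eef_rot: [0.057, 0.998, -0.0, 0.0]
wrist_force: [0.9, 0.6, -1.0]
grip_width: 0.0428
```

View pics/w12.png

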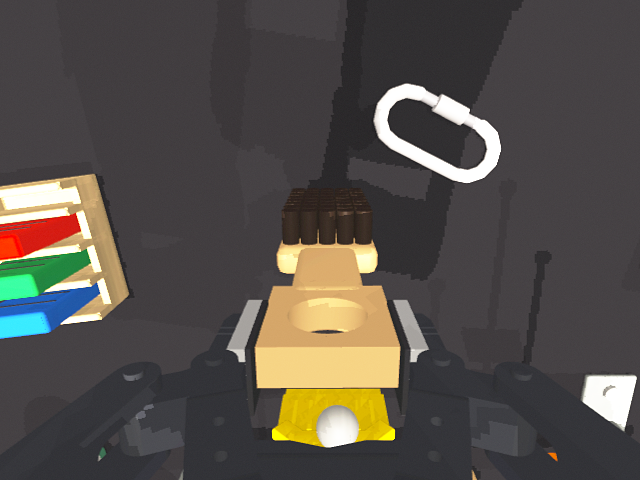

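The ball is at column 337, so I correct +2.5 mm in y and insert.

```bash
python3 -m inch '[[[0,2.5,0],0,1],[[20,-2.2,0],0,1],[[20,-2.2,0],0,1],[[20,-2.2,0],0,1],[[0,0,0],0,1]]'
python3 - <<'E'
from h import *
s=wsnap('w13.png')
E
```

```text
t: 13.85
tcp_pos: [0.5158, -0.0863, 0.2278]
eef_rot: [0.054, 0.999, 0.0, -0.0]
wrist_force: [-0.3, 0.2, -1.9]
grip_width: 0.043
```

View pics/w13.png

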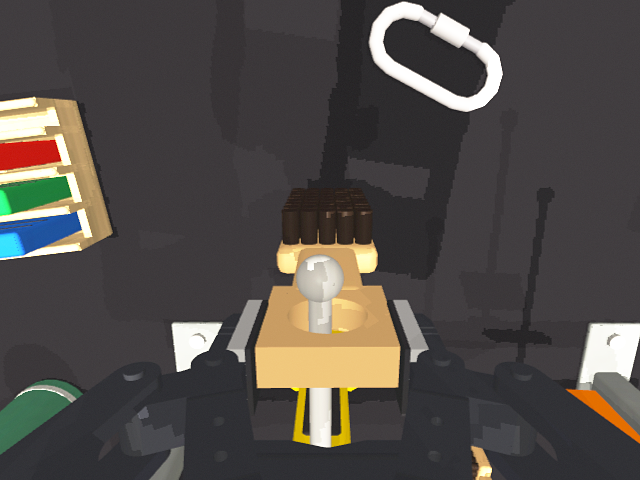

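```bash
python3 -m inch '[[[18,-4.2,0],0,1],[[18,-2,0],0,1],[[0,0,-4],0,1],[[0,0,-4],0,1],[[0,0,-1],0,1],[[0,0,0],0,1]]'
python3 - <<'E'
from h import *
s=wsnap('w14.png'); B=snap('side','a14.png')
cv2.imwrite('pics/a14c.png',cv2.resize(cv2.imread('pics/a14.png')[150:340,250:420],None,fx=3.5,fy=3))
E
```

```text
t: 14.65
tcp_pos: [0.5506, -0.0935, 0.2196]
eef_rot: [0.055, 0.998, -0.0, 0.0]
wrist_force: [-0.0, 1.2, 2.7]
grip_width: 0.0432
```

View pics/a14c.png

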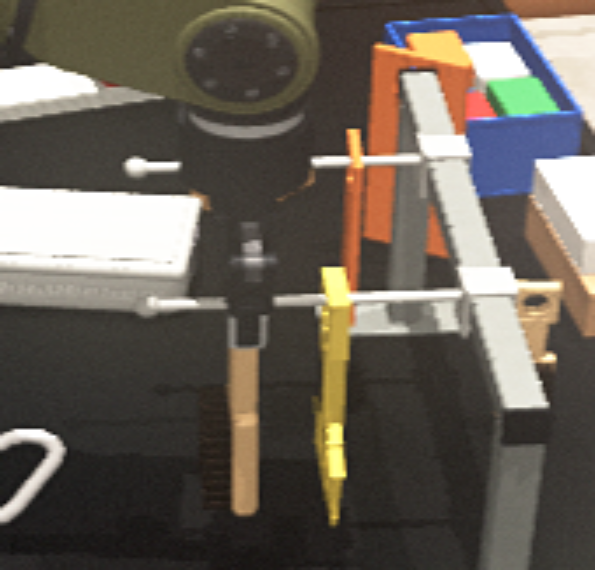

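View pics/w14.png

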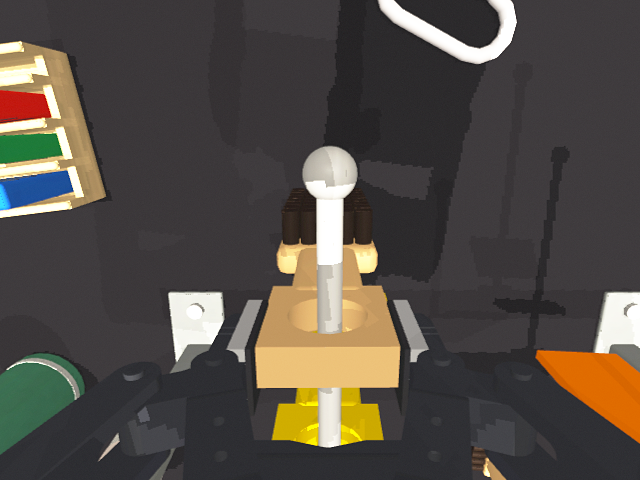

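The brush rests on the prong, 53 mm in front of the yellow one. Releasing, rising and going over to the wax scraper.

```bash
python3 -m inch '[[[0,0,-1],0,1],[[0,0,0],0,0.3],[[0,0,0],0,0],[[0,0,0],0,0],[[0,0,0],0,0],[[0,0,0],0,0],[[0,0,20],0,0],[[0,0,40],0,0],[[0,0,45],0,0],[[26,41,0],0,0],[[27,41,0],0,0],[[27,41,0],0,0],[[27,41,0],0,0],[[0,0,0],0,0]]'
python3 - <<'E'
from h import *
s=wsnap('w15.png'); B=snap('side','a15.png')
cv2.imwrite('pics/a15c.png',cv2.resize(cv2.imread('pics/a15.png')[150:340,250:420],None,fx=3.5,fy=3))
E
```

```text
t: 16.5
tcp_pos: [0.6587, 0.0732, 0.3218]
eef_rot: [0.053, 0.999, 0.0, -0.001]
wrist_force: [-0.2, -1.6, -1.0]
grip_width: 0.0855
```

View pics/a15c.png

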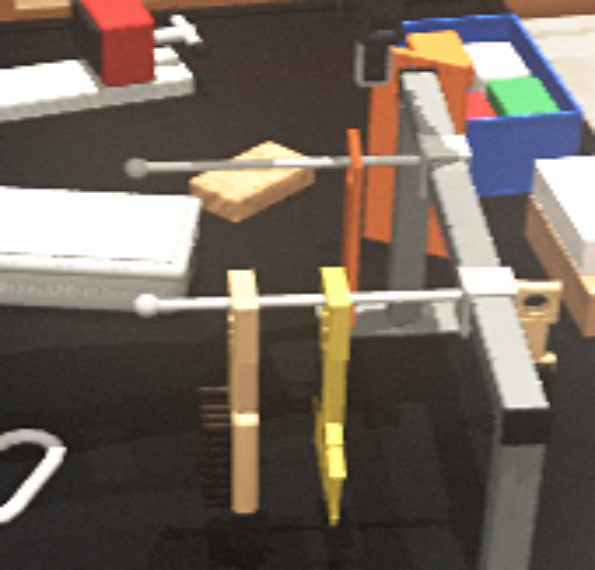

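View pics/w15.png

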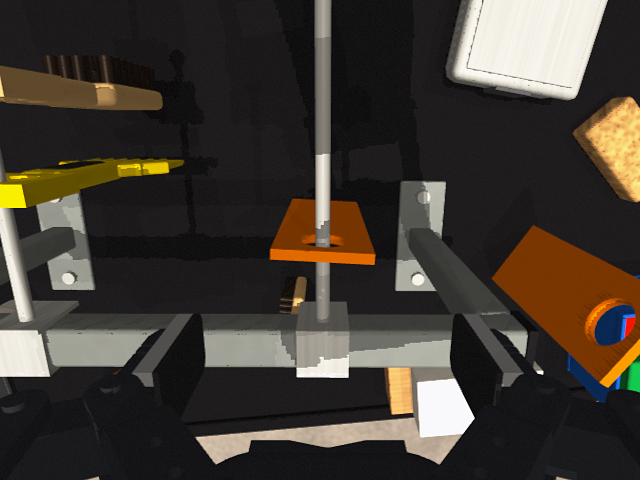

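Both hang by their eyes on the spare hook. The orange plate's top edge runs from (271,254) to (375,258). Measuring before the grip.

Run:
```python
from h import *
np.set_printoptions(precision=4,suppress=True)
s=robot.snapshot('wrist'); s['pose']=wpose()@s['T_tool_cam']
im=cv2.cvtColor(s['pixels'],cv2.COLOR_RGB2BGR)
cv2.imwrite('pics/w15c.png',cv2.resize(im[185:285,255:395],None,fx=5,fy=5,interpolation=2))
for p in [(273,249),(374,254),(272,260),(374,264)]:print(plane(s,*p,.252))
```

```text
[0.6494 0.0416 0.252 ]
[0.6581 0.0953 0.252 ]
[0.6555 0.0401 0.252 ]
[0.6638 0.0949 0.252 ]
```

View pics/w15c.png

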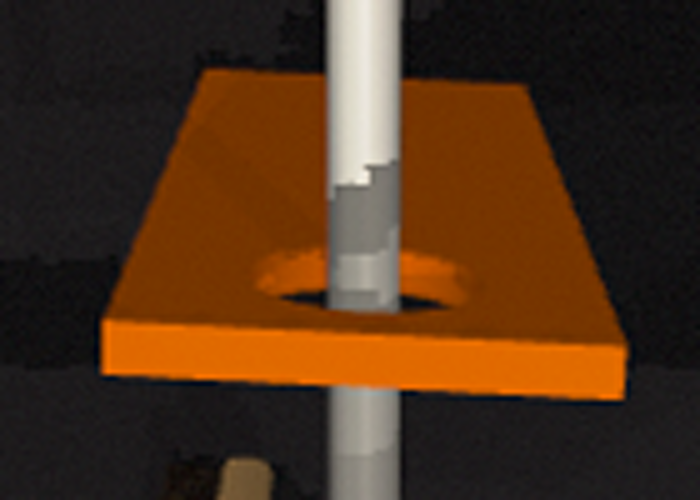

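```bash
python3 -m inch '[[[-2,-2.5,-40],-0.045,0],[[0,0,-40],0,0],[[0,0,-25],0,0],[[0,0,0],0,0],[[0,0,0],0,1],[[0,0,0],0,1],[[0,0,0],0,1],[[0,0,0],0,1],[[0,0,0],0,1]]'
python3 - <<'E'
from h import *
s=wsnap('w16.png')
E
```

```text
t: 17.77
tcp_pos: [0.6566, 0.0679, 0.2205]
eef_rot: [0.077, 0.997, 0.0, 0.002]
wrist_force: [0.2, 0.4, 5.8]
grip_width: 0.0546
```

View pics/w16.png

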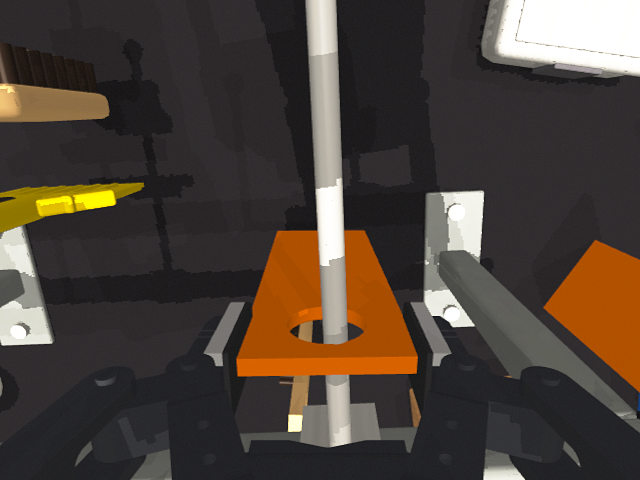

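Gripped (54.6 mm). The rod is about 2 mm to +y. Lifting, recentring and sliding off.

```bash
python3 -m inch '[[[0,1,4],0,1],[[0,1,4],0,1],[[0,0,1],0,1],[[0,0,0],0,1],[[-18,2,0],0,1],[[-20,2.2,0],0,1],[[-20,2.2,0],0,1],[[-20,2.2,0],0,1],[[-20,2.2,0],0,1],[[-20,2.2,0],0,1],[[0,0,0],0,1]]'
python3 - <<'E'
from h import *
s=wsnap('w17.png')
E
```

```text
t: 19.2
tcp_pos: [0.5374, 0.0831, 0.2276]
eef_rot: [0.077, 0.997, 0.0, 0.0]
wrist_force: [-0.5, -0.6, -0.9]
grip_width: 0.0546
```

View pics/w17.png

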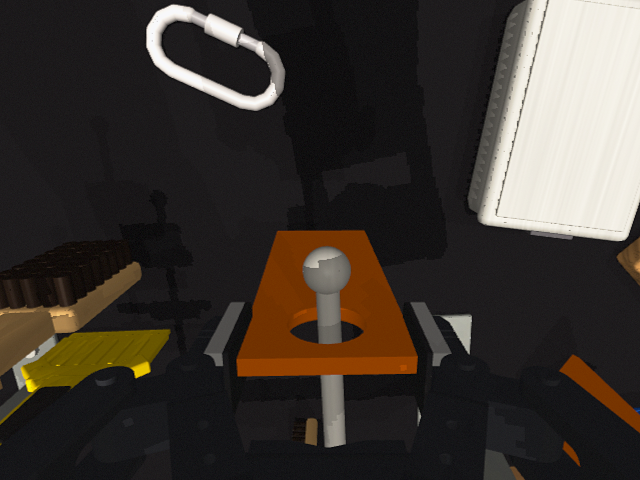

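```bash
python3 -m inch '[[[-20,2.2,0],0,1],[[-20,2.2,0],0,1],[[-20,2.2,0],0,1],[[0,0,30],0,1],[[0,0,30],0,1],[[-6,-42,0],0.05,1],[[-6,-42,0],0.05,1],[[-6,-42,0],0.054,1],[[-6,-42,0],0,1],[[-6,-42,0],0,1],[[-6,-42,0],0,1],[[-5,-42,0],0,1],[[-5,-42,0],0,1],[[-5,-43,0],0,1],[[-5,-43,0],0,1],[[0,0,0],0,1]]'
python3 - <<'E'
from h import *
s=wsnap('w18.png'); print(robot.get_state()['joint_positions']); snap('side','a18.png')
E
```

```text
t: 21.25
tcp_pos: [0.4215, -0.3351, 0.2865]
eef_rot: [0.002, 1.0, 0.0, -0.0]
wrist_force: [0.8, 0.2, -0.1]
grip_width: 0.0548
[-7.37324489e-01  2.36145495e-01  1.47281240e+00  5.50761517e-05
  1.43356327e+00 -2.30534392e+00]
```

View pics/w18.png

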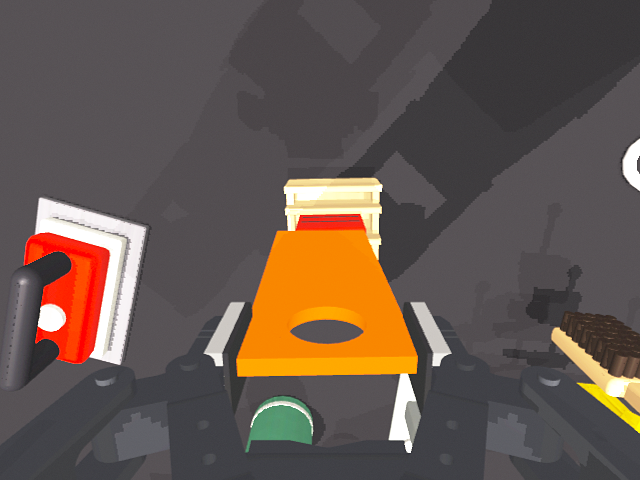

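View pics/a18.png

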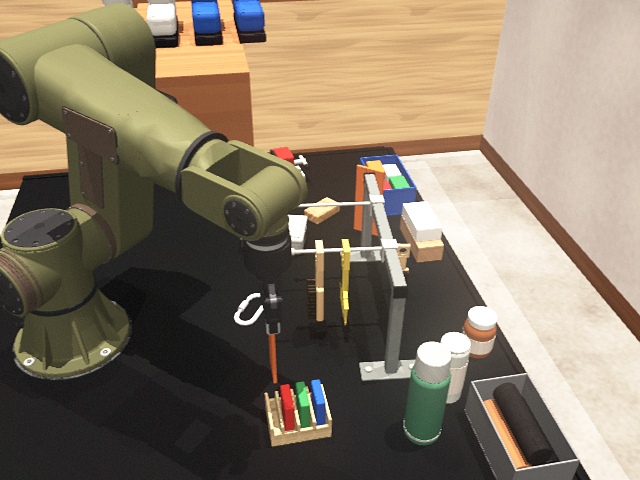

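Scraper above the rack: its lower end is at (276–364,231), and fins 1 and 2 of the rack are at v≈185 and 209. Measuring slot against lower end.

Run:
```python
from h import *
np.set_printoptions(precision=4,suppress=True)
s=robot.snapshot('wrist'); s['pose']=wpose()@s['T_tool_cam']; print(wpose()[:3,3])
im=cv2.cvtColor(s['pixels'],cv2.COLOR_RGB2BGR)
cv2.imwrite('pics/w18c.png',cv2.resize(im[165:275,255:395],None,fx=5,fy=5,interpolation=2))
for n,p,z in [('lowL',(276,231),.168),('lowR',(364,231),.168),('topBack L',(238,373),.318),('topBack R',(415,372),.318),('topFront',(242,357),.318)]:print(n,plane(s,*p,z))
```

```text
[ 0.4222 -0.3322  0.2871]
lowL [ 0.4196 -0.3653  0.168 ]
lowR [ 0.4196 -0.3082  0.168 ]
topBack L [ 0.4256 -0.3598  0.318 ]
topBack R [ 0.4252 -0.3051  0.318 ]
topFront [ 0.42   -0.3582  0.318 ]
```

View pics/w18c.png

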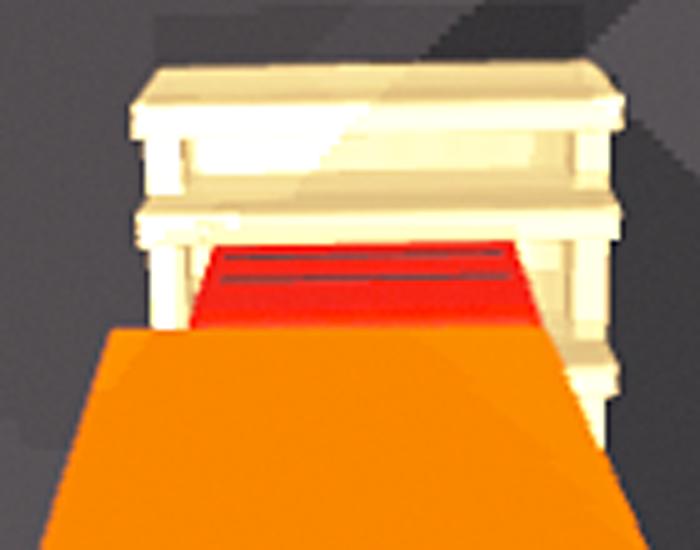

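Run:
```python
from h import *
np.set_printoptions(precision=4,suppress=True)
s=robot.snapshot('wrist'); s['pose']=wpose()@s['T_tool_cam']; print(wpose()[:3,3])
for n,p in [('f1front L',(281.5,186)),('f1front R',(379.5,184.5)),('f1back L',(282,192.3)),('f1back R',(379,190.5)),('f2front L',(282.5,207.5)),('f2 front R',(379,207)),('f2back L',(283.5,213.8)),('f2back R',(378,212.5)),]:print(n,plane(s,*p,.055))
A=robot.snapshot('side'); im=A['pixels'][:,:,::-1]
cv2.imwrite('pics/a18c.png',cv2.resize(im[280:450,230:345],None,fx=5,fy=3.5,interpolation=2))
```

```text
[ 0.4223 -0.3319  0.2873]
f1front L [ 0.4076 -0.3729  0.055 ]
f1front R [ 0.4062 -0.2848  0.055 ]
f1back L [ 0.4133 -0.3726  0.055 ]
f1back R [ 0.4116 -0.285   0.055 ]
f2front L [ 0.4273 -0.3726  0.055 ]
f2 front R [ 0.4267 -0.2845  0.055 ]
f2back L [ 0.4332 -0.3718  0.055 ]
f2back R [ 0.4319 -0.2852  0.055 ]
```

View pics/a18c.png

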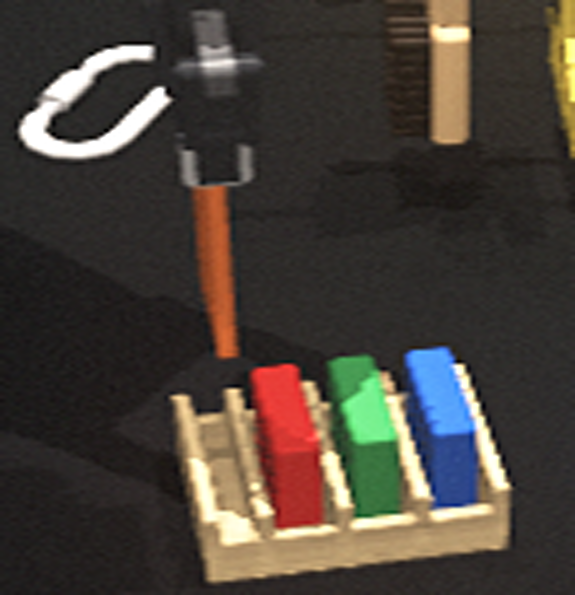

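Slot centre by wrist camera is (0.4197,-0.3287), fin widths and lengths match (6 and 88 mm), and the scraper's lower end is at (0.4227,-0.337). Shifting and lowering to just above the fins.

```bash
python3 -m inch '[[[-3,6,0],0.012,1],[[0,0,-30],0,1],[[0,0,-30],0,1],[[0,0,-30],0,1],[[0,0,0],0,1]]'
python3 - <<'E'
from h import *
s=wsnap('w19.png');im=cv2.imread('pics/w19.png')
cv2.imwrite('pics/w19c.png',cv2.resize(im[165:275,255:395],None,fx=5,fy=5,interpolation=2))
A=robot.snapshot('side'); im=A['pixels'][:,:,::-1]
cv2.imwrite('pics/a19c.png',cv2.resize(im[310:450,240:345],None,fx=6,fy=4,interpolation=2))
E
```

```text
t: 22.12
tcp_pos: [0.4184, -0.3254, 0.196]
eef_rot: [-0.006, 1.0, 0.001, -0.001]
wrist_force: [0.2, 0.4, -0.1]
grip_width: 0.0548
```

View pics/w19c.png

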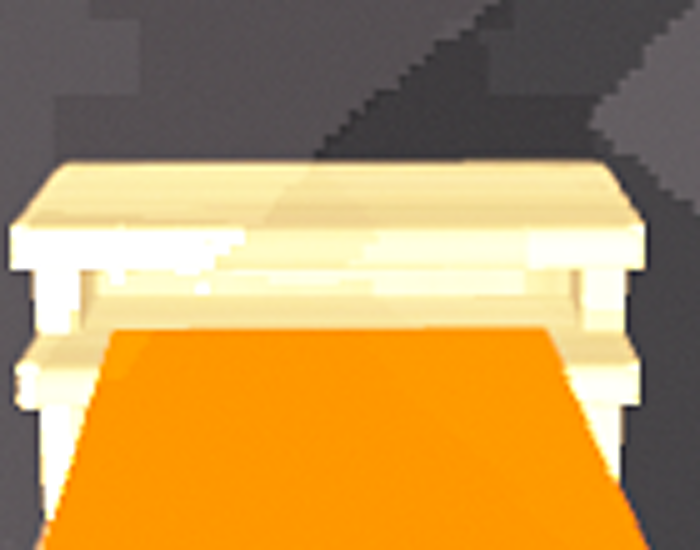

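View pics/a19c.png

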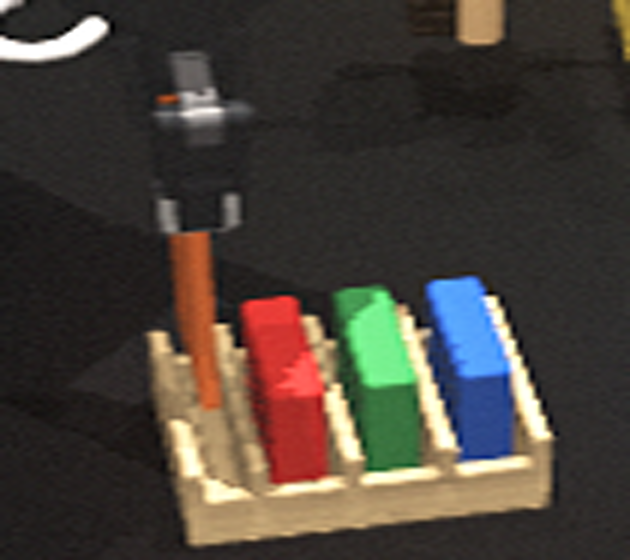

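Run:
```python
from h import *
np.set_printoptions(precision=4,suppress=True)
s=robot.snapshot('wrist'); P=wpose(); s['pose']=P@s['T_tool_cam']; print(P[:3,3])
c=lambda u,v:(255+u/5,165+v/5)
for z in(.075,.078,.082): print('low',z,plane(s,*c(110,330),z),plane(s,*c(548,328),z))
for n,p in [('f1front',(330,222)),('f1back L',(20,268)),('f1back R',(640,268)),('f2front L',(30,362)),('f2 front R',(630,360)),('f2back',(30,405))]:print(n,plane(s,*c(*p),.055))
```

```text
[ 0.4194 -0.3265  0.1989]
low 0.075 [ 0.4187 -0.3598  0.075 ] [ 0.4176 -0.3019  0.075 ]
low 0.078 [ 0.4179 -0.3594  0.078 ] [ 0.4168 -0.3022  0.078 ]
low 0.082 [ 0.4168 -0.359   0.082 ] [ 0.4158 -0.3026  0.082 ]
f1front [ 0.4079 -0.3311  0.055 ]
f1back L [ 0.4151 -0.3747  0.055 ]
f1back R [ 0.414  -0.2874  0.055 ]
f2front L [ 0.4289 -0.3737  0.055 ]
f2 front R [ 0.4274 -0.2882  0.055 ]
f2back [ 0.4353 -0.3739  0.055 ]
```

The plate centre is 0.4195–0.4205 and the slot centre 0.421, with y aligned, so I shift +1.5 mm and lower in stages.

```bash
python3 -m inch '[[[1.5,0,0],0,1],[[0,0,-15],0,1],[[0,0,-15],0,1],[[0,0,-10],0,1],[[0,0,0],0,1]]'
python3 - <<'E'
from h import *
s=wsnap('w20.png');im=cv2.imread('pics/w20.png')
cv2.imwrite('pics/w20c.png',cv2.resize(im[165:275,255:395],None,fx=5,fy=5,interpolation=2))
A=robot.snapshot('side'); im=A['pixels'][:,:,::-1]
cv2.imwrite('pics/a20c.png',cv2.resize(im[310:450,240:345],None,fx=6,fy=4,interpolation=2))
E
```

```text
t: 22.9
tcp_pos: [0.4201, -0.3263, 0.1562]
eef_rot: [-0.006, 1.0, 0.001, -0.001]
wrist_force: [-0.5, -0.4, -0.6]
grip_width: 0.0544
```

View pics/w20c.png

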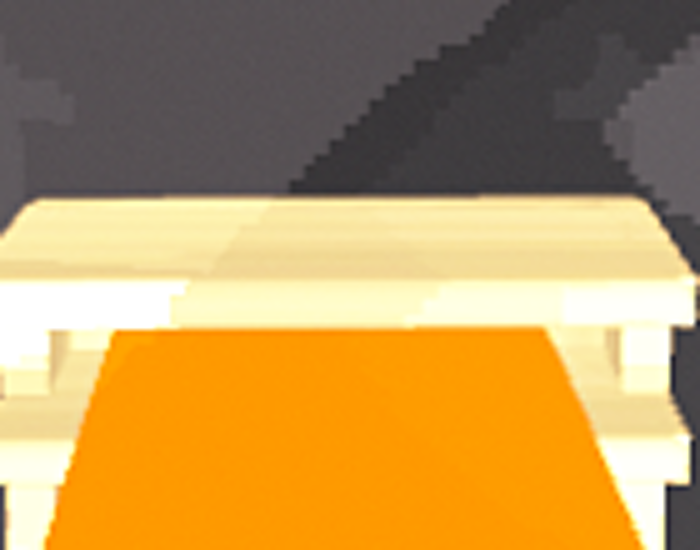

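View pics/a20c.png

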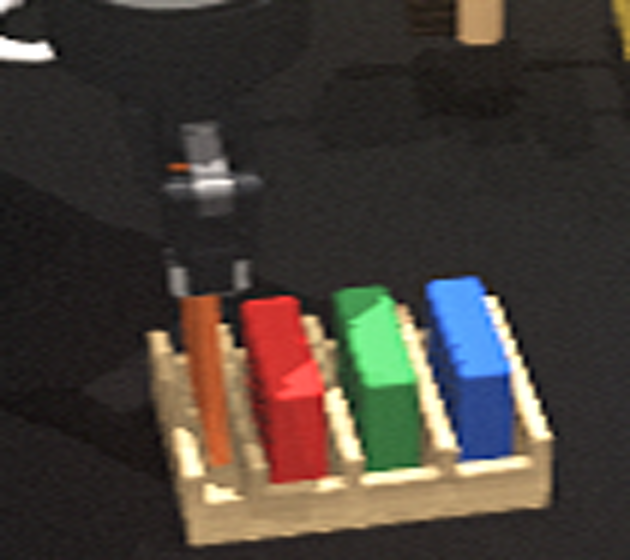

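It has entered the slot without touching (force about 0). Continuing to the floor.

```bash
python3 -m inch '[[[0,0,-10],0,1],[[0,0,-8],0,1],[[0,0,-4],0,1],[[0,0,0],0,1]]'; python3 -m inch '[[[0,0,-2],0,1],[[0,0,-2],0,1],[[0,0,0],0,1]]'
```

```text
t: 23.5
tcp_pos: [0.4204, -0.3264, 0.1349]
eef_rot: [-0.006, 1.0, 0.0, -0.0]
wrist_force: [-0.2, 0.2, -1.0]
grip_width: 0.0545
t: 23.88
tcp_pos: [0.4204, -0.3265, 0.1312]
eef_rot: [-0.006, 1.0, 0.0, -0.0]
wrist_force: [-0.4, 0.4, -0.7]
grip_width: 0.0548
```

```bash
python3 -m inch '[[[0,0,-1],0,1],[[0,0,-1],0,1],[[0,0,0],0,1]]'; python3 -m inch '[[[0,0,-1],0,1],[[0,0,0],0,1]]'
```

```text
t: 24.25
tcp_pos: [0.4205, -0.3265, 0.1294]
eef_rot: [-0.006, 1.0, -0.0, 0.0]
wrist_force: [-0.2, 0.4, -0.3]
grip_width: 0.0544
t: 24.5
tcp_pos: [0.4208, -0.3267, 0.1291]
eef_rot: [-0.006, 1.0, -0.0, 0.001]
wrist_force: [-0.4, 1.1, 8.8]
grip_width: 0.0547
```

Floor contact (8.8 N at the expected height). Opening and rising.

```bash
python3 -m inch '[[[0,0,-0.5],0,1],[[0,0,0],0,0.3],[[0,0,0],0,0],[[0,0,0],0,0],[[0,0,0],0,0],[[0,0,0],0,0],[[0,0,20],0,0],[[0,0,40],0,0],[[0,0,50],0,0],[[-30,0,20],0,0],[[0,0,0],0,0],[[0,0,0],0,0]]'
python3 - <<'E'
from h import *
s=wsnap('w21.png')
A=snap('side','a21.png'); im=cv2.imread('pics/a21.png')
cv2.imwrite('pics/a21c.png',cv2.resize(im[310:450,240:345],None,fx=6,fy=4,interpolation=2)); snap('scene','b21.png')
E
```

```text
t: 26.0
tcp_pos: [0.3906, -0.3264, 0.2572]
eef_rot: [-0.006, 1.0, 0.0, -0.0]
wrist_force: [-0.5, 0.0, -0.8]
grip_width: 0.0853
```

View pics/w21.png

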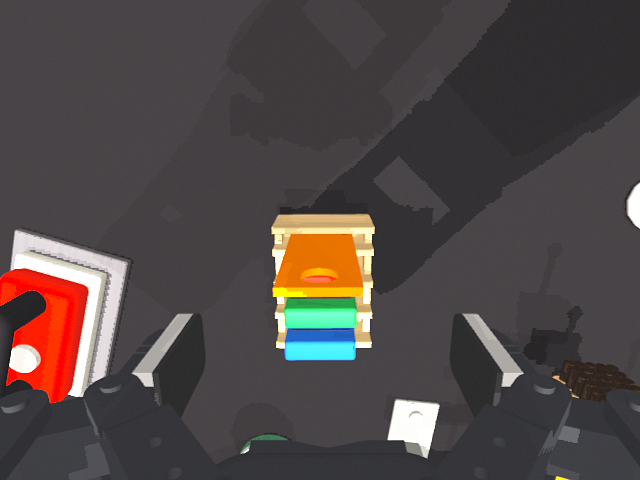

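View pics/a21c.png

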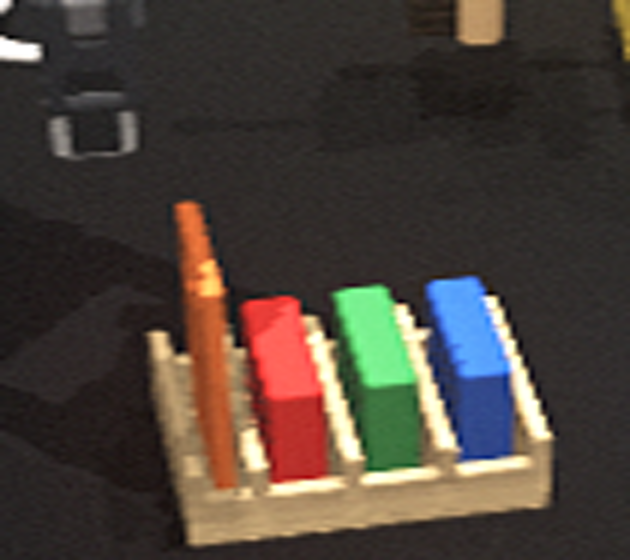

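View pics/b21.png

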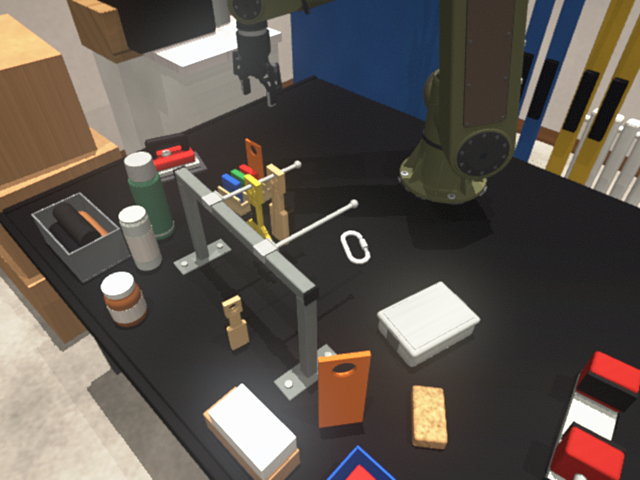

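View pics/a21.png

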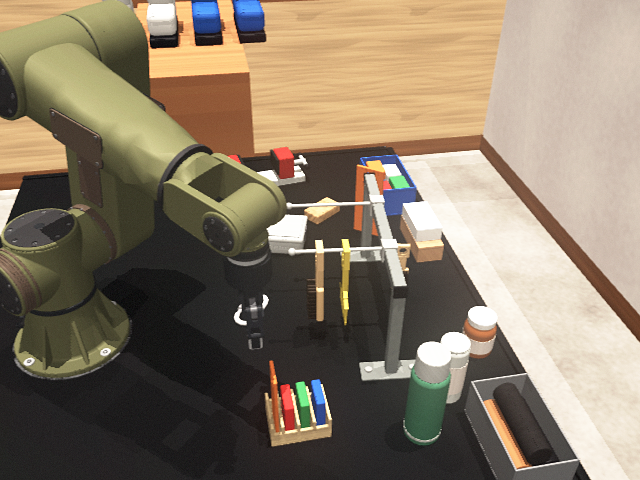

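The scraper stands in the slot, the bars are undisturbed, and both tools hang on the spare hook. One numeric check that both top corners sit at 160 mm.

Run:
```python
from h import *
np.set_printoptions(precision=4,suppress=True)
A=robot.snapshot('side');W=robot.snapshot('wrist');W['pose']=wpose()@W['T_tool_cam']
im=W['pixels'][:,:,::-1]; cv2.imwrite('pics/w22c.png',cv2.resize(im[205:305,265:385],None,fx=5,fy=5,interpolation=2))
m=cv2.inRange(cv2.cvtColor(A['pixels'],cv2.COLOR_RGB2HSV),(5,150,60),(20,255,255))[350:450,250:300]
n,l,st,c=cv2.connectedComponentsWithStats(m);print(st[1:])
pts=[((271.2,361),(362,292)),((275.5,383),(274.5,291))]
for a,w in pts: print(tri(A,a,W,w),plane(A,*a,.16),plane(W,*w,.16))
```

```text
[[ 19  10  10  73 394]
 [ 40  41   1   1   1]
 [ 41  46   1   1   1]
 [ 31  51   1   1   1]
 [ 42  51   1   1   1]
 [ 31  53   1   2   2]
 [ 32  63   1   2   2]
 [ 44  65   1  10  10]
 [ 33  68   1   1   1]
 [ 34  74   1   1   1]
 [ 43  76   2   4   4]
 [ 35  80   1   1   1]
 [ 37  80   1   1   1]]
(array([ 0.423 , -0.3037,  0.1559]), np.float64(0.00040368581416426827)) [ 0.4228 -0.3073  0.16  ] [ 0.421  -0.3042  0.16  ]
(array([ 0.4232, -0.3586,  0.1571]), np.float64(0.0019135494171845055)) [ 0.4239 -0.3605  0.16  ] [ 0.421  -0.3585  0.16  ]
```

View pics/w22c.png

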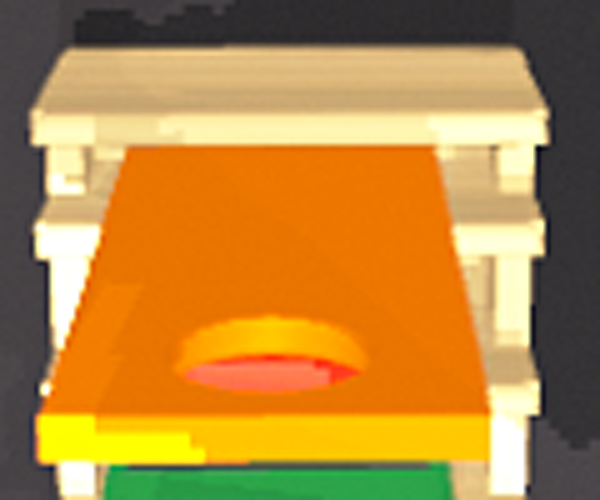

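Both top corners triangulate to 156–157 mm against the expected 160. They are level with each other and 56 mm apart, so the scraper is seated on the floor. Handing in.

```bash
python3 -c "
from station import robot
print(robot.get_state()['t'],robot.sign_off())"
```

```text
the job is handed in; nothing more can be done
26.25 None
```

The job is done and handed in at 26.3 s of the 67 s allowed. I moved the yellow ice scraper and then the birch boot brush to the spare hook, where both hang by their holes about 53 mm apart. I then took the orange wax scraper off, lowered it into the narrow slot until it touched the floor at 8.8 N, let go and backed away.

The last pictures show both tools on the spare hook and the wax scraper upright in its slot. The wax bars, lunch box, carabiner and cork look unmoved; I checked those by eye only. The force readings I took stayed below 9 N.

Two checks did not agree perfectly:
- **Scraper height:** its top corners measured 156–157 mm against the expected 160 mm. They are level with each other, so I put this down to calibration and pixel error and take it as fully seated.
- **Tilt while carried:** the scraper hung about 1.6° sideways in the grip, and after release it stands straight.

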